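# Load the primed sleeve into the one-way weld jig

## Task

Stand the red-primed pipe sleeve upright in the wide, flared end of the blue weld jig, in front of the yellow sprung pawl, then slide it along the jig's floor past the pawl until the pawl has clicked fully shut behind it, so that it cannot come back out, and let go. Leave the bare metal sleeve standing where it is.

Things in the scene. Friction and masses are not known exactly. Their poses are not given: they have to be found in the camera images.
- red_mid (a point): Dark-red primed steel pipe sleeve (the part to load), loose, standing upright on the bench: outer diameter 56 mm, bore 44 mm, height 90 mm, about 0.45 kg. This point is its centre: on its axis, half-way up (45 mm above its lower end).
- bare_mid (a point): Bare grey metal sleeve of the same size, standing on the bench; not to be used. This point is its centre, half-way up.
- jig: Weld jig: grey plate 300x150x6 mm, blue guides 16 mm high. Origin: centre of plate underside, on the lane's midline; x = pushing direction, y to the pawl's side, z up. Floor 6 mm above bench. Lane 64 mm wide, flaring from x=-60 back to 124 mm at the mouth, x=-150. Set the sleeve down near x=-95, y=0. Its axis: meets pawl at x=0, pawl shuts behind it past 72, touches stop block (28 mm high) at 90.
- pawl (a joint): Angle (rad) of the yellow pawl, a level finger 10 mm wide, 20 to 32 mm above the bench, pinned beside the lane at jig x=-5, y=46 mm; 56 mm from pin to tip. 0 = shut (its stop), tip in the lane at x=37, y=9. A sleeve moving to +x swings it to about 0.5 (limit 0.72); a light spring (0.5 to 1.5 N at tip) shuts it; it blocks return. Fingers over 32 mm above the bench clear the whole jig.
There are look-alikes about, which are no part of the job. What is shaped like the part that bears red_mid but pink is not meant.

How it is judged:
By the outcome, as a careful person would: the job done as asked, in the order asked, and still so for the second after the job is handed in, with the robot touching nothing.
It also fails if it takes over 43 s, if anything falls off the work surface, if the arm or the gripper's body presses on something with over 40 N, if the wrist force passes 120 N, or if a joint passes its speed limit or range.

## Robot

A 6-joint arm with a two-finger parallel gripper is mounted at the origin on the work surface. World frame = base frame: x ahead of the robot, y to its left, z up, the work surface at z = 0. Lengths are in mm, angles in degrees, forces in N, time in s.
With the tool pointing down it reaches from about 325 to 750 mm from the base axis. Payload 7.6 kg.
Tool frame: the origin (TCP) lies where the fingers leave the gripper's body, on its centre line; the fingertips stand 73 mm ahead of it and the grasp point (between the pads) lies 54 mm ahead of it; z points along the fingers, y is the direction in which the jaws open and shut (so a half turn about z gives the same grasp; the last joint's range is limited). The gripper opens to 85 mm and grips with 20 to 120 N. Pads are 22 mm wide; open, the fingers measure 114 mm over their backs; the gripper's body (76 mm by 85 mm) begins 54 mm behind the grasp point. The pads swing forward as they close: fully open they stand 13 mm farther back than shut.
Start: joints at [-79.2, 2.991, 80.254, -0, 96.75, -4.028], TCP at [134.381, -507.524, 303.923] pointing down, gripper open.
Joint ranges: [-166.34, 166.34], [-52.06, 124.39], [6.96, 135.62], [-60.46, 240.46], [14.63, 156.25], [-167.68, 167.68]. Speed limits (degrees/s): [147.25, 147.25, 172.46, 180, 180, 180].

## Interface

Orientations are given as [roll, pitch, yaw] about the fixed x, y, z axes, in that order (R = Rz(yaw) Ry(pitch) Rx(roll)).
In Python, from bench import manip, ik, viewer, cut_out gives the robot as it stands. The module is installed in compiled form; this text tells all that it offers. Calls block until the motion is done:
- manip.move_pose(position, orientation): joint-space move of the TCP to a pose.
- manip.move_linear(position, frame=None, rate=150, f_stop=None): straight line of the TCP; frame=None keeps the orientation; rate is the mean speed in mm/s. With f_stop (N) it stops when the force on the tool has changed by that much, and returns True; else False.
- manip.movej(angles): joint-space move.
- manip.let_go() and manip.grasp(effort=None): open the fingers fully, or close them until they stop; effort is the grip in N (None keeps the last).
- manip.hold(seconds).
- ik(position, orientation): joint angles nearest the present ones, or None.
- manip.sense(): the state.
- viewer.read_camera(name): name is "side" or "top" or "wrist"; returns a dict with "img" (384x512x3 uint8, blue, green, red), "z_map" (384x512 float32, mm along the optical axis (not along the pixel's ray), 0 where there is no reading), "K" (3x3 intrinsics, pixels), "rvec" (rotation vector, rad) and "tvec" (3), from world to camera coordinates, as OpenCV has them. Camera axes: x right, y down, z forward; pixel columns grow to the right and rows downward; lengths in mm; the calibration is good to about 2 mm. A picture is of the moment at which its call begins.
A pose or a line that the arm cannot do raises manip.Unreachable and nothing moves.
- manip.finish_job(): hands the job in, once; it reports no verdict.
Trained networks look in the newest picture that a camera, given by its name, has taken for a name from the list of things; names that differ only in an ending like _2 or _b are one class to them, and where a whole thing is asked for, a point or a joint stands for the part that bears it (a point fixed in the world has none). Each returns a list of dicts, best first, with "p" (0 to 1); they miss things now and then, are a little off and sometimes report something else, mostly with a low value. They report only what shows in the picture. A call takes as long as a camera call. They do not tell look-alikes from the thing itself.
- cut_out(name, camera): "pixels" (384x512 bool, what is visible of it) and "location" ([row, column] in pixels, amid what is visible of it).
The state is a dict: "t": time; "joint_positions": joint angles; "joint_vel": joint speeds; "effort": joint torques, N m; "tool_pos": TCP position; "eef_rot": TCP orientation; "force": force on the tool from outside, world axes, zero at the start; "torque": the same for the moment, N m; "width": opening from 0.0 (shut) to 1.0 (fully open).
Only numpy, scipy, OpenCV 4.12 (cv2) and the standard library are available. Lean on these libraries where they do the work, as an engineer would, in place of code of your own. Each camera call takes 0.05 s, during which the arm holds its last target. There are 200 camera calls.

## Working session

There is one attempt and no reset: what is moved stays moved. The work goes in short steps, each a Python script; the robot and the scene stay as the last script left them, time stands still between calls to the robot, and variables do not carry over. Pictures are saved under pics/ and viewed, about 8 in all and at most 12, crops included, and the job is handed in when it is done.

```bash
mkdir -p pics; cat > h.py <<'E'
import numpy as np, cv2
from bench import manip, ik, viewer, cut_out
def cloud(c):
    z=c["z_map"].astype(float);K=c["K"];v,u=np.indices(z.shape)
    P=np.stack([(u-K[0,2])*z/K[0,0],(v-K[1,2])*z/K[1,1],z],-1)
    R=cv2.Rodrigues(np.array(c["rvec"],float))[0]
    return (P-np.array(c["tvec"]).ravel())@R
E
python3 - <<'E'
from h import *
ims=[]
for n in("top","side"):
    c=viewer.read_camera(n); ims.append(c["img"]); W=cloud(c)
    cv2.imwrite(f"pics/{n}0.png",c["img"])
    np.savez(f"{n}0.npz",W=W,z=c["z_map"],img=c["img"])
    for nm in("red_mid","bare_mid","jig","pawl"):
        for d in cut_out(nm,n):
            m=d["pixels"]&(c["z_map"]>0); p=W[m]
            print(n,nm,round(d["p"],2),np.round(d["location"]),m.sum(),np.median(p,0).round() if len(p) else '',p.min(0).round() if len(p) else '',p.max(0).round() if len(p) else '',c["img"][d["pixels"]].mean(0).round())
cv2.imwrite("pics/a.png",cv2.resize(np.vstack(ims),None,fx=.78,fy=.78))
E
```

```text
top red_mid 0.76 [174. 266.] 334 [610.  51.  81.] [579.  23.  -2.] [634.  79.  94.] [155. 128. 202.]
top red_mid 0.7 [199. 229.] 303 [536. 132.  85.] [508. 101.  -4.] [561. 166.  95.] [ 62.  64. 132.]
top red_mid 0.69 [207. 186.] 433 [530. 240.  67.] [502. 211.  -4.] [565. 283.  95.] [136. 113. 175.]
top red_mid 0.55 [217. 270.] 207 [503.  40.  88.] [467.  11.  -5.] [527.  65.  96.] [177. 146. 226.]
top bare_mid 0.56 [233. 148.] 505 [464. 336.  65.] [436. 306.  -6.] [494. 388.  95.] [114. 111. 109.]
top jig 0.8 [187. 355.] 6704 [ 601. -181.    6.] [ 451. -268.   -4.] [758. -94.  37.] [177. 169. 152.]
top pawl 0.72 [192. 372.] 87 [ 596. -213.   30.] [ 565. -232.   25.] [ 617. -190.   37.] [100. 244. 253.]
side red_mid 0.9 [195. 285.] 958 [604.  31.  61.] [578.  19.  -3.] [661. 160.  92.] [154. 129. 220.]
side red_mid 0.79 [205. 239.] 974 [492.  17.  62.] [466.   5.  -5.] [538.  97.  91.] [153. 128. 219.]
side red_mid 0.67 [141. 237.] 680 [528. 219.  67.] [504. 207.  -1.] [559. 264.  91.] [153. 128. 221.]
side red_mid 0.65 [171. 249.] 769 [536. 110.  67.] [507.  55.  -1.] [579. 247.  92.] [ 32.  39. 134.]
side bare_mid 0.94 [127. 207.] 771 [463. 313.  57.] [435. 302.  -5.] [503. 480.  93.] [123. 123. 126.]
side bare_mid 0.51 [304. 314.] 273 [ 592. -215.   29.] [ 562. -237.    4.] [ 621. -191.   33.] [108. 235. 247.]
side jig 0.76 [298. 313.] 10230 [ 594. -193.    6.] [ 449. -270.   -3.] [757. -96.  33.] [190. 182. 168.]
side pawl 0.68 [304. 316.] 259 [ 594. -217.   29.] [ 563. -237.    4.] [ 620. -193.   33.] [106. 232. 244.]
```

View pics/a.png

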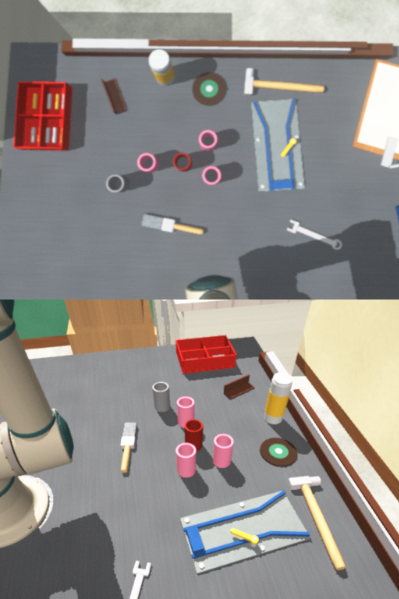

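The candidates at top-camera [row, col] are pink [174,266], pink [207,186], pink [217,270] and dark red [199,229]. The dark red one, side camera [171,249], fits "dark-red primed". I'll confirm it in a crop and measure both it and the jig.

```bash
python3 - <<'E'
from h import *
ims=[]
for n,(r,c) in (("top",(195,230)),("side",(175,250))):
    d=np.load(n+"0.npz");W=d["W"];img=d["img"];ok=d["z"]>0
    ims.append(cv2.resize(img[r-60:r+60,c-75:c+75],(500,400),interpolation=cv2.INTER_CUBIC)[:, :400])
    for k,(x,y) in dict(red=(534,132),p1=(607,51),p2=(530,240),p3=(500,40)).items():
        m=ok&(np.hypot(W[...,0]-x,W[...,1]-y)<45)&(W[...,2]>82)&(W[...,2]<100)
        if m.sum()>5: print(n,k,m.sum(),np.round(cv2.minEnclosingCircle(W[m][:,:2].astype(np.float32)),1) if 0 else [np.round(t,1) for t in cv2.minEnclosingCircle(W[m][:,:2].astype(np.float32))],W[m][:,2].mean().round(1))
    hsv=cv2.cvtColor(img,cv2.COLOR_BGR2HSV);box=ok&(W[...,0]>430)&(W[...,0]<775)&(W[...,1]>-290)&(W[...,1]<-75)
    blue=box&(hsv[...,0]>100)&(hsv[...,0]<125)&(hsv[...,1]>140)&(W[...,2]>14)
    yel=box&(hsv[...,0]>20)&(hsv[...,0]<35)&(hsv[...,1]>110)&(W[...,2]>22)
    pl=box&(W[...,2]>3.5)
    pl=cv2.morphologyEx(pl.astype(np.uint8),cv2.MORPH_OPEN,np.ones((5,5)))>0
    print(n,"plate",cv2.minAreaRect(W[pl][:,:2].astype(np.float32)))
    B=W[blue]; 
    for lo in range(460,760,20):
        s=B[(B[:,0]>=lo)&(B[:,0]<lo+20)]
        if len(s)>3: 
            L=s[s[:,1]>-181,1];R=s[s[:,1]<-181,1]
            print(lo,len(s),*(np.round([q.min(),q.max()],0) if len(q) else None for q in(L,R)),s[:,2].max().round())
    Y=W[yel]; print("yel",cv2.minAreaRect(Y[:,:2].astype(np.float32)), Y.min(0),Y.max(0))
cv2.imwrite("pics/b.png",np.hstack(ims))
E
```

```text
top red 162 [array([535.7, 128.8]), np.float64(28.0)] 88.9
top p1 169 [array([606.5,  50. ]), np.float64(28.0)] 88.8
top p2 175 [array([531.4, 238.7]), np.float64(28.2)] 89.2
top p3 166 [array([494.3,  36.8]), np.float64(27.8)] 89.3
top plate ((603.3851318359375, -176.9771270751953), (295.3680114746094, 129.28134155273438), 5.508881568908691)
460 216 [-180. -153.] [-227. -181.] 32.0
480 69 [-180. -151.] [-227. -182.] 33.0
500 25 [-154. -151.] [-227. -221.] 21.0
520 19 [-151. -148.] [-224. -219.] 20.0
540 15 [-149. -146.] [-222. -219.] 20.0
560 22 [-149. -145.] [-220. -216.] 19.0
580 10 [-146. -143.] [-217. -217.] 18.0
600 7 [-143. -140.] None 19.0
620 16 [-143. -140.] [-215. -212.] 20.0
640 18 [-140. -138.] [-212. -209.] 20.0
660 22 [-135. -127.] [-215. -209.] 18.0
680 17 [-130. -120.] [-218. -212.] 19.0
700 17 [-120. -112.] [-223. -217.] 20.0
720 17 [-112. -101.] [-228. -222.] 20.0
740 4 [-101. -101.] [-230. -230.] 21.0
yel ((593.0000610351562, -209.27743530273438), (16.6943302154541, 68.38658142089844), 48.97050094604492) [ 565.05570427 -235.33478992   23.60526794] [ 619.81511042 -
[... 465 characters left out ...]
60 [-160. -151.] [-232. -223.] 18.0
520 61 [-157. -149.] [-230. -222.] 18.0
540 62 [-156. -148.] [-229. -219.] 18.0
560 68 [-154. -145.] [-226. -218.] 18.0
580 47 [-152. -145.] [-225. -218.] 20.0
600 27 [-150. -141.] None 17.0
620 52 [-148. -141.] [-220. -213.] 17.0
640 53 [-148. -138.] [-220. -211.] 18.0
660 59 [-144. -130.] [-220. -210.] 19.0
680 58 [-135. -121.] [-226. -213.] 17.0
700 56 [-123. -112.] [-230. -221.] 18.0
720 63 [-118. -103.] [-234. -224.] 17.0
740 28 [-110. -102.] [-237. -228.] 18.0
yel ((592.0665283203125, -211.5514373779297), (17.645736694335938, 69.41493225097656), 50.28104782104492) [ 562.1798702  -237.44948426   22.05738902] [ 621.70964871 -190.55798307   32.98861976]
```

View pics/b.png

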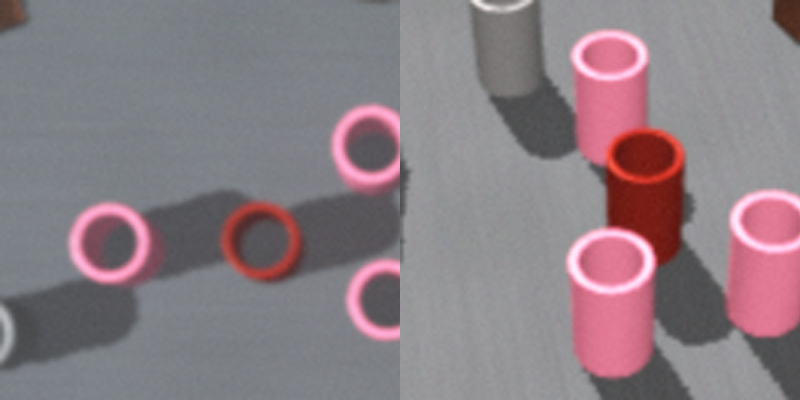

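The crop confirms it: the dark red sleeve is at top [199,229], with its axis near (535,128), and the pink ones are clearly different. The jig is near (604,-181), pushing toward world 185.45°. Next is the pick, with the jaws along the lane direction.

```bash
cat >> h.py <<'E'
A=np.radians(185.45); C=np.array([604.,-181.]); X=np.array([np.cos(A),np.sin(A)]); Yj=np.array([-X[1],X[0]])
def J(x,y=0): return C+x*X+y*Yj
def toJ(p): d=np.array(p)[:2]-C; return np.array([d@X,d@Yj])
E
python3 - <<'E'
from h import *
s=manip.sense();print(s["t"],s["eef_rot"])
for yaw in(95.45,-84.55):
    print(yaw,ik([535,128,240],[180,0,yaw]),ik([*J(-95),240],[180,0,yaw]),ik([*J(88),120],[180,0,yaw]))
q=[ (abs(ik([535,128,240],[180,0,y])[5])+abs(ik([*J(-95),240],[180,0,y])[5]),y) for y in(95.45,-84.55)]
yaw=min(q)[1];print(yaw)
manip.move_pose([535,128,240],[180,0,yaw])
manip.move_linear([535,128,113],f_stop=12)
manip.grasp(40)
s=manip.sense();print(s["t"],s["width"],s["tool_pos"],s["force"])
manip.move_linear([535,128,243])
manip.move_pose([*J(-95),243],[180,0,yaw])
s=manip.sense();print(s["t"],s["width"],s["tool_pos"],s["eef_rot"],s["force"])
ims=[]
for n in("top","side"):
    c=viewer.read_camera(n);ims.append(c["img"])
cv2.imwrite("pics/c.png",cv2.resize(np.hstack(ims),(800,300)))
E
```

```text
0.5 [1.79996639e+02 6.36560034e-04 1.48281501e+01]
95.45 [ 9.60899989e+00  8.62811402e+00  8.15227535e+01 -2.54444375e-14
  8.98491325e+01  4.15899989e+00] [-16.77033461  37.04564475  45.42574595   0.          97.52860929
 -22.22033461] [-23.98425695  15.00000642  88.54785871   0.          76.45213486
 -29.43425695]
-84.55 None [-1.67703346e+01  3.70456448e+01  4.54257460e+01 -2.54444375e-14
  9.75286093e+01  1.57779665e+02] [-2.39842570e+01  1.50000064e+01  8.85478587e+01 -2.54444375e-14
  7.64521349e+01  1.50565743e+02]Traceback (most recent call last):
  File "<stdin>", line 5, in <module>
TypeError: 'NoneType' object is not subscriptable
```

```bash
python3 - <<'E'
from h import *
yaw=95.45
manip.move_pose([535,128,240],[180,0,yaw])
print(manip.move_linear([535,128,113],f_stop=12))
manip.grasp(40)
s=manip.sense();print(s["t"],s["width"],s["tool_pos"],s["force"])
manip.move_linear([535,128,243])
manip.move_pose([*J(-95),243],[180,0,yaw])
print(manip.move_linear([*J(-95),170]))
s=manip.sense();print(s["t"],s["width"],s["tool_pos"],s["eef_rot"],s["force"])
ims=[]
for n in("top","side"):
    c=viewer.read_camera(n);ims.append(c["img"]);W=cloud(c);np.savez(n+"1.npz",W=W,z=c["z_map"],img=c["img"])
    for d in cut_out("red_mid",n):
        m=d["pixels"]&(c["z_map"]>0);print(n,d["p"],d["location"],np.median(W[m],0).round(1),c["img"][m].mean(0).round())
cv2.imwrite("pics/c.png",cv2.resize(np.hstack(ims),(800,300)))
E
```

```text
False
4.5583 0.6523593959606268 [535.32524111 128.08782491 114.1827828 ] [-2.1533943  -0.92737906  5.59417784]
False
7.5 0.6474435802689315 [ 698.98461952 -171.55601783  171.40042399] [1.79902861e+02 3.61119047e-02 9.54870817e+01] [ 0.11475123  0.00467199 -4.38516079]
top 0.97 [213.2, 185.2] [527.5 237.4  71.9] [134. 111. 177.]
top 0.74 [175.6, 267.2] [608.5  48.8  80.3] [158. 131. 204.]
top 0.56 [217.2, 268.0] [500.6  39.1  87.3] [177. 147. 224.]
side 0.93 [206.4, 238.5] [492.5  16.3  61.8] [144. 120. 210.]
side 0.83 [258.4, 370.6] [ 693.7 -192.7  111.6] [ 24.  30. 107.]
side 0.71 [192.2, 285.8] [603.1  30.7  61. ] [143. 118. 210.]
```

View pics/c.png

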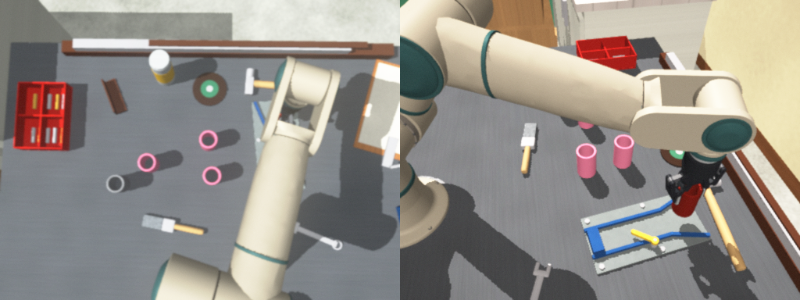

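The sleeve is gripped above the mouth at side ≈[258,371]. It looks slightly tilted, so I'll check it in a crop.

```bash
python3 - <<'E'
from h import *
d=np.load("side1.npz");img=d["img"];W=d["W"]
hsv=cv2.cvtColor(img,cv2.COLOR_BGR2HSV)
m=(d["z"]>0)&(abs(W[...,0]-699)<45)&(abs(W[...,1]+180)<45)&(W[...,2]>55)&((hsv[...,0]<8)|(hsv[...,0]>172))&(hsv[...,1]>130)
P=W[m];print(len(P),P.min(0),P.max(0))
from scipy.optimize import least_squares
def f(p):
    a=np.array([p[2],p[3],1]);a/=np.linalg.norm(a);q=P-[p[0],p[1],115];return np.linalg.norm(q-np.outer(q@a,a),axis=1)-28
r=least_squares(f,[699,-172,0,0],loss="soft_l1");print(r.x,np.degrees(r.x[2:]),abs(r.fun).mean(),"jig frame at z115",toJ(r.x[:2]),"tool",toJ([698.98,-171.56]))
cv2.imwrite("pics/d.png",cv2.resize(img[200:330,290:450],(640,520),interpolation=cv2.INTER_CUBIC))
E
```

```text
919 [ 666.08582664 -201.31849918   60.42498615] [ 727.96887434 -151.60306031  189.63790904]
[ 6.97377332e+02 -1.70819183e+02 -5.73026057e-02  2.85596384e-02] [-3.28319746  1.63634675] 1.7891583451391624 jig frame at z115 [-93.92216038  -1.26608896] tool [-95.44722269  -0.37640409]
```

View pics/d.png

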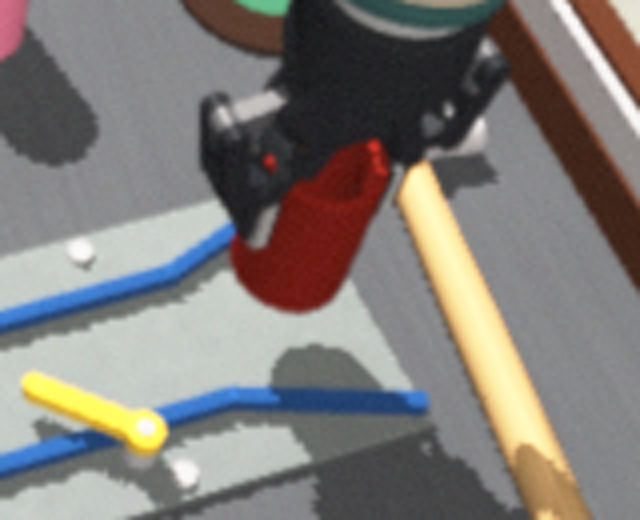

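```bash
python3 - <<'E'
from h import *
from scipy.optimize import least_squares
c=viewer.read_camera("side");W=cloud(c);img=c["img"]
ds=[d for d in cut_out("red_mid","side") if abs(d["location"][1]-370)<25]
px=ds[0]["pixels"];m=cv2.erode((px&(c["z_map"]>0)).astype(np.uint8),np.ones((3,3)))>0
P=W[m];P=P[(abs(P[:,0]-699)<60)&(abs(P[:,1]+172)<50)];print(len(P),P.min(0),P.max(0))
def f(p):
    a=np.array([p[2],p[3],1]);a/=np.linalg.norm(a);q=P-[p[0],p[1],115];return np.linalg.norm(q-np.outer(q@a,a),axis=1)-28
for g in([0,0],[.3,0],[0,.3]):
    r=least_squares(f,[699,-172,*g],loss="soft_l1",f_scale=2.);print(r.x[:2],np.degrees(np.arctan(r.x[2:])),r.cost)
t=np.linspace(0,2*np.pi,60)
for z,col in((61,(0,255,0)),(151,(255,255,0))):
    R=np.c_[699+28*np.cos(t),-171.6+28*np.sin(t),np.full(60,z)]
    u=cv2.projectPoints(R,np.array(c["rvec"],float),np.array(c["tvec"],float),c["K"],None)[0]
    if z==61: big=cv2.resize(img[200:330,290:450],(640,520),interpolation=cv2.INTER_CUBIC)
    cv2.polylines(big,[((u-[290,200])*4).astype(np.int32)],True,col,1)
w=viewer.read_camera("wrist")["img"]
cv2.imwrite("pics/e.png",np.hstack([cv2.resize(big,(400,325)),cv2.resize(w,(400,325))]))
E
```

```text
754 [ 670.874752   -200.70929359   60.01587259] [ 723.59233638 -150.61011252  149.61154674]
[ 696.26539815 -170.74675045] [-4.0111107   1.72222754] 1176.1446673472158
[ 696.26545211 -170.74678427] [-4.01111768  1.72226081] 1176.144667307803
[ 696.26544222 -170.7467771 ] [-4.01111214  1.72225443] 1176.1446672785605
```

View pics/e.png

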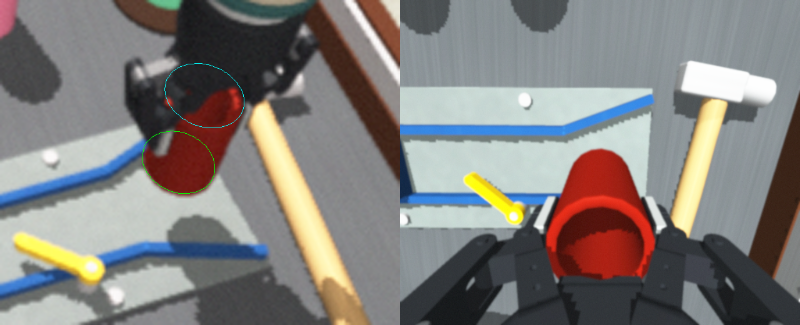

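The projected upright outline coincides with the sleeve, so it is upright and the lean was only perspective. The wrist view shows the lane and the sleeve together, so I'll measure the sleeve relative to the guides from there.

```bash
python3 - <<'E'
from h import *
for n in("wrist","side"):
    c=viewer.read_camera(n);W=cloud(c);img=c["img"];ok=c["z_map"]>0
    hsv=cv2.cvtColor(img,cv2.COLOR_BGR2HSV);D=W[...,:2]-C;u=D@X;v=D@Yj;z=W[...,2]
    red=ok&((hsv[...,0]<8)|(hsv[...,0]>172))&(hsv[...,1]>130)&(abs(u+95)<45)&(abs(v)<45)
    rim=red&(z>142)&(z<158)
    print(n,"rim",rim.sum(),[cv2.minEnclosingCircle(np.c_[u[rim],v[rim]].astype(np.float32))],np.median(z[rim]))
    bot=red&(z<90);print("lower side v range",np.percentile(v[bot],[1,99]),"u",np.percentile(u[bot],[1,99]))
    blue=ok&(hsv[...,0]>100)&(hsv[...,0]<125)&(hsv[...,1]>140)&(z>15)&(z<24)
    for lo in range(-150,90,20):
        s=blue&(u>=lo)&(u<lo+20);a=v[s];print(lo,[(len(q),np.percentile(q,[3,97]).round(1)) for q in(a[a<0],a[a>0]) if len(q)>5])
    yel=ok&(hsv[...,0]>20)&(hsv[...,0]<35)&(hsv[...,1]>110)&(z>22)&(z<36)&(abs(v)<80)&(u>-30)&(u<60)
    if yel.sum(): print("pawl",u[yel].min(),u[yel].max(),v[yel].min(),v[yel].max())
    pl=ok&(z>3)&(z<9)&(abs(v)<90)&(hsv[...,1]<60);print("plate u",np.percentile(u[pl],[.5,99.5]),np.percentile(v[pl],[.5,99.5]))
E
```

```text
wrist rim 4718 [((-96.61831665039062, -3.5041089057922363), 27.695087432861328)] 147.2338897080607
lower side v range [-30.50517898  19.56954379] u [-117.30188474  -75.83525626]
-150 [(275, array([-69. , -58.6]))]
-130 [(278, array([-63.1, -51.7]))]
-110 [(268, array([-56.4, -45.5]))]
-90 [(269, array([-50.1, -39.1]))]
-70 [(265, array([-43.2, -33.6]))]
-50 [(278, array([-41.4, -33.5])), (64, array([30.2, 37.8]))]
-30 [(274, array([-41.5, -33.5])), (209, array([30.2, 37.9]))]
-10 [(255, array([-41.6, -34.2])), (89, array([30.1, 35.1]))]
10 [(248, array([-41.6, -34.3]))]
30 [(254, array([-41.6, -34.4])), (188, array([29.9, 38. ]))]
50 [(251, array([-41.7, -34.3])), (224, array([29.7, 37.9]))]
70 [(263, array([-42.1, -34.3])), (229, array([29.8, 38. ]))]
pawl -14.31196687299116 41.48559499627939 1.8844350547771895 53.18892087956037
plate u [-149.60588835  130.60879035] [-76.47915718  71.25186185]
side rim 138 [((-93.88468933105469, 2.47149658203125), 30.58295249938965)] 144.64407699741432
lower side v range [-15.53768048  28.06443885] u [-110.77661879  -67.11030881]
-150 [(13, array([62.1, 69.6]))]
-130 [(28, array([55.6, 64.8]))]
-110 [(13, array([48.1, 57.5]))]
-90 [(19, array([-44.8, -35.9])), (24, array([40.8, 52. ]))]
-70 [(22, array([-39.8, -29.9])), (19, array([35.2, 45.1]))]
-50 [(16, array([-36.2, -31. ])), (21, array([35.1, 42.6]))]
-30 [(21, array([-37.2, -29.9])), (15, array([34.5, 41.6]))]
-10 [(14, array([-36.1, -31.1]))]
10 [(18, array([-37.7, -30.5])), (15, array([35.6, 41.9]))]
30 [(19, array([-37.4, -30.4])), (21, array([33.8, 40.8]))]
50 [(20, array([-38.1, -30.2])), (22, array([34.1, 40.9]))]
70 [(17, array([-37.6, -30.7])), (20, array([34., 42.]))]
pawl -12.710998073565216 43.31813806103673 5.5608043575586725 56.7951521157935
plate u [-146.65696604  306.15530773] [-72.67629958  81.51492267]
```

The sleeve sits within about 1.5 mm of the lane midline. I'll set it down, let it stand, regrip lightly and slide.

```bash
python3 - <<'E'
from h import *
def st(k):
    s=manip.sense();print(k,round(s["t"],2),round(s["width"],3),s["tool_pos"].round(1) if hasattr(s["tool_pos"],"round") else s["tool_pos"],"jig",toJ(s["tool_pos"]).round(1),np.round(s["force"],1));return s
manip.move_linear([*J(-95,.7),135],rate=120)
print(manip.move_linear([*J(-95,.7),116],rate=25,f_stop=6)); s=st("down")
manip.let_go(); manip.hold(.2); st("open")
z=s["tool_pos"][2]
manip.grasp(20); st("regrip")
print(manip.move_linear([*J(-40,.7),z],rate=60,f_stop=30)); st("a")
c=viewer.read_camera("side");cv2.imwrite("pics/f.png",cv2.resize(c["img"][190:370,190:430],(800,600)))
E
```

```text
True
down 8.98 0.65 [ 698.5 -172.6  120.2] jig [-94.9   0.7] [-0.7  0.3  5.2]
open 9.59 1.003 [ 697.5 -172.4  117.4] jig [-93.9   0.3] [ 0.  -0.2 -0.4]
regrip 9.97 0.657 [ 697.8 -172.3  117.8] jig [-94.2   0.3] [0.7 0.  0.5]
False
a 11.03 0.659 [ 644.  -177.8  120.1] jig [-40.1   0.6] [ 0.2 -0.6 -5.8]
```

View pics/f.png

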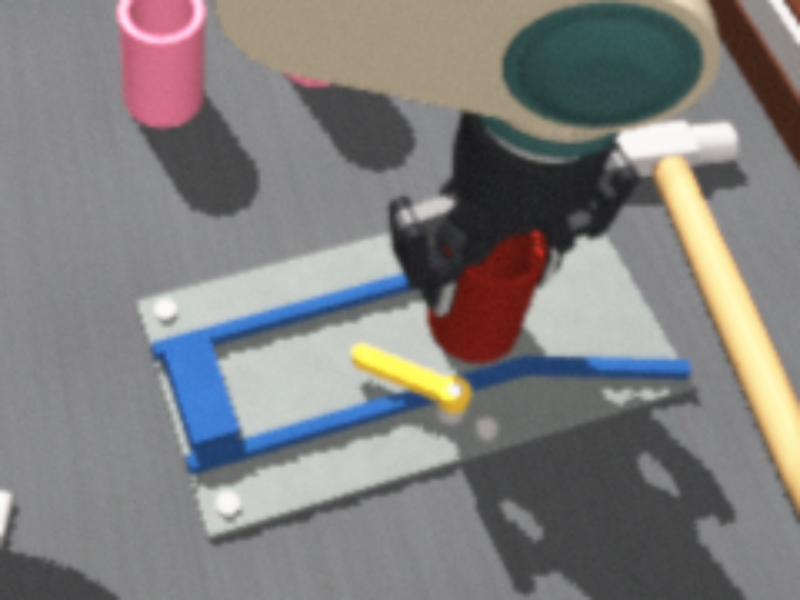

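The sleeve is upright in the lane in front of the pawl, but it hangs about 2 mm above the floor (Fz -5.8). I'll lower it to the floor and then slide on.

```bash
python3 - <<'E'
from h import *
def st(k):
    s=manip.sense();print(k,round(s["t"],2),round(s["width"],3),np.round(s["tool_pos"],1),"jig",toJ(s["tool_pos"]).round(1),np.round(s["force"],1));return s
print(manip.move_linear([*J(-40,.7),114],rate=15,f_stop=6)); z=st("down")["tool_pos"][2]
for u in(20,60,91):
    r=manip.move_linear([*J(u,.7),z-1.0],rate=60,f_stop=25);print(r);st(u)
    if r: break
c=viewer.read_camera("side");cv2.imwrite("pics/g.png",cv2.resize(c["img"][190:370,190:430],(800,600)))
E
```

```text
True
down 11.38 0.657 [ 644.2 -177.9  117.8] jig [-40.3   0.7] [-0.5  0.8  7.2]
False
20 12.51 0.661 [ 584.7 -183.6  117.7] jig [19.4  0.7] [2.1 1.9 6.1]
False
60 13.32 0.657 [ 544.8 -187.5  117.8] jig [59.5  0.9] [1.1 2.3 6.8]
False
91 13.99 0.66 [ 514.1 -190.7  117.7] jig [90.4  1.1] [3.  0.5 6. ]
```

View pics/g.png

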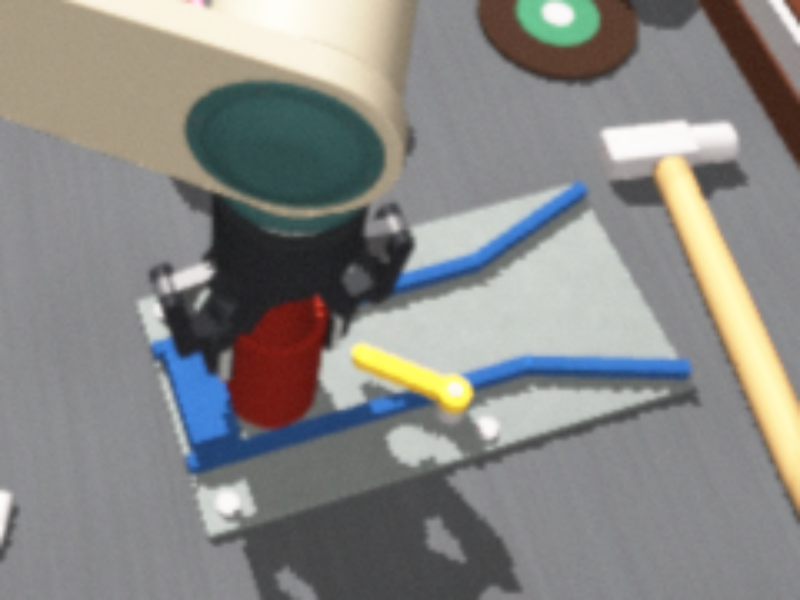

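The sleeve is at the stop, and the pawl is back in the place where it stood when shut, tip at crop (358,352). I'll let go, retreat and verify.

```bash
python3 - <<'E'
from h import *
manip.let_go(); manip.hold(.2)
p=manip.sense()["tool_pos"]; manip.move_linear([p[0],p[1],260],rate=120)
manip.movej([-79.2,2.991,80.254,0,96.75,-4.028])
s=manip.sense();print(s["t"],s["force"])
ims=[]
for n in("top","side"):
    c=viewer.read_camera(n);W=cloud(c);img=c["img"];ok=c["z_map"]>0
    hsv=cv2.cvtColor(img,cv2.COLOR_BGR2HSV);D=W[...,:2]-C;u=D@X;v=D@Yj;z=W[...,2]
    rim=ok&(abs(u-85)<50)&(abs(v)<45)&(z>86)&(z<106)
    print(n,rim.sum(),cv2.minEnclosingCircle(np.c_[u[rim],v[rim]].astype(np.float32)),np.median(z[rim]))
    yel=ok&(hsv[...,0]>20)&(hsv[...,0]<35)&(hsv[...,1]>110)&(z>22)&(z<36)&(abs(v)<80)&(u>-30)&(u<60)
    print("pawl",u[yel].min(),u[yel].max(),v[yel].min(),v[yel].max(),cv2.minAreaRect(W[yel][:,:2].astype(np.float32)))
    for d in cut_out("bare_mid",n)[:1]: print("bare",d["p"],d["location"])
    ims.append(img)
cv2.imwrite("pics/i.png",np.hstack([cv2.resize(ims[0][110:260,300:420],(400,500)),cv2.resize(ims[1][190:370,190:430],(400,500))]))
E
```

```text
17.7917 [0.31665484 0.10815638 0.08628483]
top 187 ((89.94845581054688, 0.04489993676543236), 27.938962936401367) 94.40834923179814
pawl -11.543017129915102 41.808300408801585 3.259300743588349 54.42865735773257 ((593.3168334960938, -209.6467742919922), (16.751426696777344, 69.67733001708984), 49.731048583984375)
bare 0.9 [233.0, 148.0]
side 376 ((90.75557708740234, 1.9567162990570068), 28.28356170654297) 94.24597224571718
pawl -12.298814712184942 42.85097777440271 6.081335976401158 56.97163934213806 ((592.2181396484375, -211.82493591308594), (18.186410903930664, 69.04985809326172), 49.21957015991211)
```

View pics/i.png

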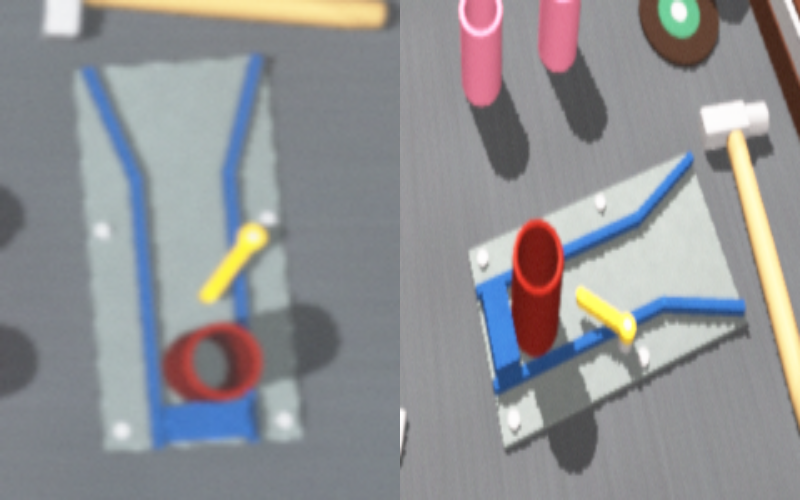

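The dark red sleeve stands upright against the stop at jig x≈90. The pawl is shut behind it at its original angle, and the bare sleeve is unmoved.

```bash
python3 -c "
from bench import manip
print(manip.finish_job())"
```

```text
the job is handed in; nothing more can be done
None
```

The dark-red sleeve is loaded in the jig with the pawl shut behind it, and I handed the job in. At my last reading, before the hand-in, the clock stood at 17.8 s of the 43 s allowed.

I stood the sleeve in the flared mouth, let go, and regripped it at 20 N. I then slid it past the pawl to the stop block, released it and drew the arm clear.

**Last checks**
- **Sleeve:** its axis is at jig x≈90 mm, where it touches the stop. The rim is 94 mm above the bench by camera (96 mm expected), so it stands upright on the floor.
- **Pawl:** it is at 49–50° in both cameras, the same as at the start within noise, so it is fully shut.
- **Bare sleeve:** it is where it was (top camera [233, 148]). The side camera did not report it in the last look.
- **Robot:** the force on the tool is about zero and it touches nothing.

**Disagreements**
- **Camera offset:** the cameras differ by 2–4 mm in y. I centred the sleeve using the wrist camera, measuring it against the guides.
- **Lifted at first:** for the first 55 mm of the slide, before it reached the pawl, the sleeve hung about 2 mm above the floor. I lowered it to the floor before sliding it past the pawl.

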